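# Tuck the charger into the corner ledge and plug in the hair clipper

## Task

First push the blue charging base square and flush into the inside corner of the dark stone ledge, so that it touches both walls. Then stand the orange hair clipper in the base's socket, foot down and fully home, with the base still tucked in the corner. Keep the clipper upright throughout and leave the other toiletries where they are.

Things in the scene. Friction and masses are not known exactly. Their poses are not given: they have to be found in the camera images.
- corner: Dark grey stone ledge fixed to the counter: two walls 50 mm high, 18 mm thick, meeting at a right angle. Origin at the inside corner, at counter height, z up. The back wall's inner face is the plane x = 0, from y = 0 to -220 mm; the side wall's inner face is the plane y = 0, from x = 0 to -180 mm. The free space inside the corner lies towards -x and -y.
- charger: Blue charging base, a loose slab 120 (x) by 100 (y) by 45 mm high, about 0.75 kg, with a white-edged socket in the middle of its top and a small green lamp towards its -x edge. Origin at the centre of its underside, z up. Tucked in, its +x face lies against the back wall and its +y face against the side wall.
- socket (a point): Centre of the mouth of the charging base's socket, on its top face, 45 mm above its underside; axes as the base's. The hole is 33 mm (x) by 47 mm (y), 34 mm deep, its mouth chamfered 3 mm.
- clipper: Orange hair clipper, 0.3 kg, standing on its plug foot, 122 mm tall. Origin: centre of the foot's underside, z up. Grey foot 30 (x) by 44 (y) by 28 mm high, lowest 8 mm stepped in 2.5 mm a side. Orange body 42 (x) by 56 (y) mm from 28 to 106 mm height; blade head above. Fits the socket either way round. Fully home, the body rests on the base's top, the foot's underside 28 mm below the mouth.
- clipper_grip (a point): Point on the clipper's vertical axis, 85 mm above the foot's underside, a good height to grip the 42 mm thick body; axes as the clipper's.
- lotion: Bystander: green lotion bottle with a white cap, 56 mm across, 115 mm tall, standing. Origin at the centre of its underside.
- cream_jar: Bystander: amber jar with a red lid, 66 mm across, 60 mm tall. Origin at the centre of its underside.
- mug: Bystander: white mug, 76 mm across without its handle (at +y), 85 mm tall. Origin at the centre of its underside.
- brush: Bystander: wooden hairbrush with black bristles facing up, lying along its x, 180 mm long, 28 mm high. Origin under its middle.
- tin: Bystander: low metal tin, 66 mm across, 50 mm tall. Origin at the centre of its underside.
- spray: Bystander: blue bottle with a red cap, 60 mm across, 160 mm tall. Origin at the centre of its underside.
There are look-alikes about, which are no part of the job. There is more than one size of the clipper; the job needs the larger.

How it is judged:
On the way, in this order (a step that is already met when the one before it is completed fails the run):
1. the base is square and flush in the corner while the clipper is not yet over the socket (x of charger in the frame of corner above -0.064 m and y of charger in the frame of corner above -0.054 m and angle between the x axis of charger and the x axis of corner, either way round below 0.04 rad and angle between charger's own z axis and vertical below 0.04 rad and horizontal distance between clipper and socket above 0.06 m), for 0.2 s.
2. the clipper is fully home in the socket (z of clipper in the frame of socket below -0.026 m and horizontal distance between clipper and socket below 0.005 m and angle between the x axis of clipper and the x axis of charger, either way round below 0.1 rad and angle between clipper's own z axis and vertical below 0.06 rad), for 0.2 s.
At the end, for the whole second after the job is handed in: Base in the inside corner: gap to each wall at most 4 mm at its middle, square within 0.04 rad, flat. Clipper in the socket: within 2 mm of fully home, 5 mm of centre, 0.1 rad in yaw (either way round), 0.06 rad of upright. Both at rest (all of step 2 and x of charger in the frame of corner above -0.064 m and y of charger in the frame of corner above -0.054 m and angle between the x axis of charger and the x axis of corner, either way round below 0.04 rad and angle between charger's own z axis and vertical below 0.04 rad and linear speed of each of clipper, charger below 0.02 m/s); the robot touches nothing.
It fails at once if a bystander is moved by more than 40 mm or knocked over (distance of any of lotion, cream_jar, mug, brush, tin, spray from where it was at the start of the episode above 0.04 m or angle between any of lotion, cream_jar, mug, tin, spray's own z axis and vertical above 0.6 rad).
It fails at once if the clipper is tipped by more than 0.6 rad (angle between clipper's own z axis and vertical above 0.6 rad).
It also fails if it takes over 72 s, if anything falls off the work surface, if the arm or the gripper's body presses on something with over 40 N, if the wrist force passes 120 N, or if a joint passes its speed limit or range.

## Robot

A 6-joint arm with a two-finger parallel gripper is mounted at the origin on the work surface. World frame = base frame: x ahead of the robot, y to its left, z up, the work surface at z = 0. Lengths are in m, angles in rad, forces in N, time in s.
With the tool pointing down it reaches from about 0.3 to 0.775 m from the base axis. Payload 14.6 kg.
Tool frame: the origin (TCP) lies on the centre line of the jaws, within the pads' length; the fingertips stand 19 mm ahead of it and the grasp point (between the pads) is the TCP; y points along the fingers, x is the direction in which the jaws open and shut, and the axes are right-handed (so a half turn about y gives the same grasp; the last joint's range is limited). The gripper opens to 94 mm and grips with 3 to 60 N. Pads are 16 mm wide; open, the fingers measure 119 mm over their backs; the gripper's body (75 mm by 177 mm) begins 78 mm behind the grasp point.
Start: joints at [1.039, 0.3, 1.521, -0, 1.321, -0.067], TCP at [0.247, 0.492, 0.224] pointing down, gripper open.
Joint ranges: [-3.03, 3.03], [-0.79, 2.21], [0.23, 2.52], [-1.04, 4.18], [0, 3.07], [-2.55, 2.55]. Speed limits (rad/s): [2.22, 2.22, 2.57, 3.14, 3.14, 3.14].

## Interface

Orientations are given as [roll, pitch, yaw] about the fixed x, y, z axes, in that order (R = Rz(yaw) Ry(pitch) Rx(roll)).
In Python, from station import ctrl, optics gives the robot as it stands.
- The arm moves only by the tool jog_arm, never from a script. Its argument "targets" is a list of rows, each a list of 3 entries, a list of its own where there are three numbers: the finger opening in cm, from 0 to 9.4, then the shift along the tool's x, y, z in cm, then the turn about the tool's y in rad. A call has 1 to 10 rows; each row is the pose to reach, as a shift and turn from the pose commanded when the call began, along the tool's axes at that moment; what a row does not reach only later rows make up. A row lasts 1/10 s, in which the tool goes at most 50 mm and 8.59 degrees, less where a joint would pass 70% of its speed; a pose out of reach is approached as far as the arm can. A call with a gripper value outside its range is refused whole. The fingers move at their own pace and stop on an object; "grip_force" is the grip in N (left out, the last holds). Time passes only in rows, so rows that repeat a pose let the fingers close. It gives the time, the measured TCP pose, the force and the opening at its end, in the units of the state.
- ctrl.get_obs(): the state, without advancing time (a new reading comes with each control period).
- optics.camera(name): name is "scene" or "top" or "wrist"; returns a dict with "img" (480x640x3 uint8, red, green, blue), "range_z" (480x640 float32, m along the optical axis (not along the pixel's ray), 0 where there is no reading), "camera_matrix" (3x3 intrinsics, pixels), "world_to_cam" (4x4, takes a point from world to camera coordinates); the wrist camera has in their place "mount" (4x4, takes a point from camera to tool coordinates, whose origin is the TCP and whose axes are the tool frame's). Camera axes: x right, y up, looking along -z (the intrinsics and any distortion apply to the point x, -y, -z); pixel columns grow to the right and rows downward; lengths in m; the calibration is good to about 2 mm. A picture is of the moment at which its call begins: read the wrist's pose just before it.
- ctrl.hand_in(): hands the job in, once; it reports no verdict.
The state is a dict: "time_s": time; "qpos": joint angles; "joint_vel": joint speeds; "tau": joint torques, N m; "ee_pos": TCP position; "eef_rot": TCP orientation; "force": force on the tool from outside, world axes, zero at the start; "moment": the same for the moment, N m; "grip_width": finger opening in m.
Only numpy, scipy, OpenCV 4.12 (cv2) and the standard library are available. Lean on these libraries where they do the work, as an engineer would, in place of code of your own. Each camera call takes 0.05 s, during which the arm holds its last target. There are 200 camera calls.

## Working session

There is one attempt and no reset: what is moved stays moved. The work goes in short steps, Python scripts to look and compute and a tool call to move; the robot and the scene stay as the last step left them, time stands still between calls to the robot, and variables do not carry over. Pictures are saved under pics/ and viewed, about 8 in all and at most 12, crops included, and the job is handed in when it is done.

Besides the shell and the picture viewer there is one more tool, called after "Emit:" by a JSON object that holds its "api" and its "payload", one argument or row to a line. jog_arm: Moves the arm, as the interface text tells. Its arguments: {"type":"object","properties":{"targets":{"type":"array","items":{"type":"array"}},"grip_force":{"type":"number"}},"required":["targets"]}

```bash
mkdir -p pics; ls
cat > h.py <<'E'
import numpy as np, cv2, json
from station import ctrl, optics
from scipy.spatial.transform import Rotation as R
def cam(name):
    o=ctrl.get_obs(); c=optics.camera(name)
    if name=="wrist":
        T=np.eye(4); T[:3,:3]=R.from_euler('xyz',o['eef_rot']).as_matrix(); T[:3,3]=o['ee_pos']
        c2w=T@c['mount']
    else: c2w=np.linalg.inv(c['world_to_cam'])
    c['c2w']=c2w; return c
def cloud(c):
    K=c['camera_matrix']; z=c['range_z']; v,u=np.mgrid[:480,:640]
    P=np.stack([(u-K[0,2])/K[0,0]*z,-(v-K[1,2])/K[1,1]*z,-z],-1)
    W=P@c['c2w'][:3,:3].T+c['c2w'][:3,3]; W[z<=0]=np.nan; return W
def save(c,n,crop=None,s=1):
    im=c['img'][...,::-1]
    if crop: im=im[crop[1]:crop[3],crop[0]:crop[2]]
    cv2.imwrite('pics/'+n,cv2.resize(im,None,fx=s,fy=s,interpolation=cv2.INTER_CUBIC))
E
python3 - <<'E'
from h import *
print({k:np.round(v,3) for k,v in ctrl.get_obs().items()})
for n in ('top','scene'):
    c=cam(n); save(c,n+'0.png'); np.savez(n+'0.npz',img=c['img'],W=cloud(c))
    print(n,{k:v.shape if k in('img','range_z') else v for k,v in c.items()})
E
```

```text
pics
{'time_s': np.float64(0.0), 'qpos': array([ 1.039,  0.3  ,  1.522, -0.   ,  1.321, -0.067]), 'joint_vel': array([ 0.   , -0.   ,  0.001, -0.   ,  0.001, -0.001]), 'tau': array([ 0.0000e+00, -5.3181e+01, -3.5274e+01,  7.1000e-02,  2.4000e-02,
       -0.0000e+00]), 'ee_pos': array([0.246, 0.491, 0.224]), 'eef_rot': array([-1.571e+00,  1.000e-03,  1.106e+00]), 'force': array([0.606, 0.381, 0.465]), 'moment': array([ 0.018, -0.015, -0.019]), 'grip_width': np.float64(0.094)}
top {'img': (480, 640, 3), 'range_z': (480, 640), 'camera_matrix': array([[546.37716235,   0.        , 321.7392562 ],
       [  0.        , 546.37716235, 240.72528846],
       [  0.        ,   0.        ,   1.        ]]), 'world_to_cam': array([[ 0.01847226, -0.99937567,  0.0301173 ,  0.01913656],
       [ 0.99566555,  0.02113321,  0.09057317, -0.53559298],
       [-0.0911531 ,  0.02831367,  0.9954343 , -1.15796408],
       [ 0.        ,  0.        ,  0.        ,  1.        ]]), 'c2w': array([[ 0.01847226,  0.99566555, -0.0911531 ,  0.42736597],
       [-0.99937567,  0.02113321,  0.02831367,  0.06322962],
       
[... 155 characters left out ...]
: (480, 640), 'camera_matrix': array([[443.06248718,   0.        , 317.95726447],
       [  0.        , 443.06248718, 237.31040622],
       [  0.        ,   0.        ,   1.        ]]), 'world_to_cam': array([[ 0.79181625,  0.61075228, -0.00294614, -0.44753267],
       [-0.39817161,  0.51985952,  0.75578135,  0.14449187],
       [ 0.46312676, -0.59726688,  0.65481744, -1.31198416],
       [ 0.        ,  0.        ,  0.        ,  1.        ]]), 'c2w': array([[ 0.79181625, -0.39817161,  0.46312676,  1.01951117],
       [ 0.61075228,  0.51985952, -0.59726688, -0.58538857],
       [-0.00294614,  0.75578135,  0.65481744,  0.74858735],
       [ 0.        ,  0.        ,  0.        ,  1.        ]])}
```

View pics/top0.png

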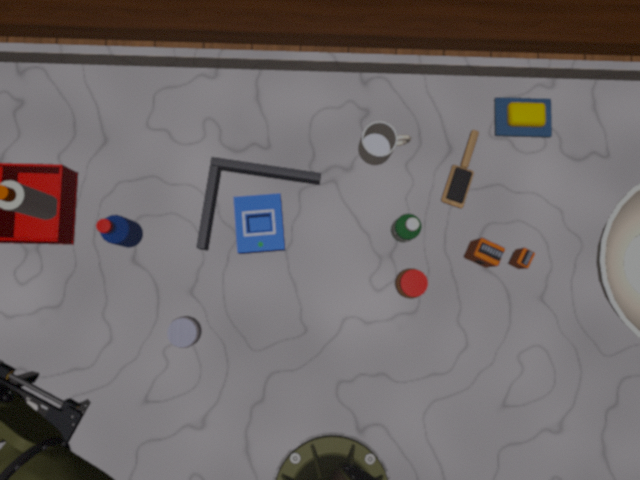

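View pics/scene0.png

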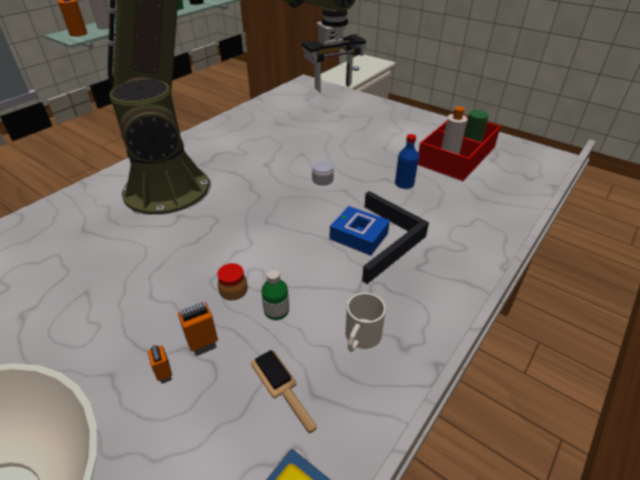

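Top view (up = +x, left = +y): the ledge corner is at (217,165), the blue base at (259,222), and the lamp at (261,244). There are two orange clippers, at (487,252) and (522,258). The first is visibly larger in both views and should be the 122 mm one. I'll check this by height.

Run:
```python
from h import *
for n in ('top','scene'):
    d=np.load(n+'0.npz'); W=d['W']; hsv=cv2.cvtColor(d['img'],cv2.COLOR_RGB2HSV).astype(int); h,s,v=hsv[...,0],hsv[...,1],hsv[...,2]
    inb=(W[...,0]>0.15)&(W[...,0]<0.9)&(abs(W[...,1])<0.6)
    fl=inb&(s<40)&(abs(W[...,2])<.02); print(n,'table z',np.nanmedian(W[fl][:,2]))
    for name,m in dict(blue=(h>100)&(h<125)&(s>120)&(v>60),orange=(h>4)&(h<16)&(s>170),wall=(v<75)&(s<70)&(W[...,2]>.04)&(W[...,2]<.06),all=(W[...,2]>0.02)).items():
        m=(m&inb).astype(np.uint8); k,l,st,ce=cv2.connectedComponentsWithStats(m)
        for i in range(1,k):
            if st[i,4]<60: continue
            p=W[l==i]; zt=np.percentile(p[:,2],95); q=p[p[:,2]>zt-.012]
            r=cv2.minAreaRect((q[:,:2]*1000).astype(np.float32))
            print(name,np.round(ce[i]),st[i,4],'ztop',round(zt,3),'rect c',np.round(r[0]),'size',np.round(r[1]),'ang',round(r[2],1))
```

```text
top table z 3.9533970801697293e-05
blue [518. 121.] 721 ztop 0.016 rect c [ 827. -420.] size [125.  85.] ang 89.9
blue [259. 223.] 1660 ztop 0.049 rect c [569. 165.] size [119.  99.] ang 5.6
blue [258. 222.] 455 ztop 0.045 rect c [569. 166.] size [39. 54.] ang 6.2
blue [118. 230.] 465 ztop 0.125 rect c [542. 444.] size [35. 42.] ang 74.8
orange [486. 253.] 278 ztop 0.109 rect c [ 512. -306.] size [54. 39.] ang 66.7
orange [521. 258.] 92 ztop 0.075 rect c [ 504. -388.] size [36. 22.] ang 7.1
wall [382. 131.] 66 ztop 0.058 rect c [772. -94.] size [58. 19.] ang 67.3
wall [371. 156.] 63 ztop 0.06 rect c [721. -73.] size [62. 16.] ang 65.5
wall [243. 183.] 1344 ztop 0.053 rect c [596. 164.] size [234. 195.] ang 83.3
all [525. 114.] 920 ztop 0.04 rect c [ 827. -419.] size [86. 55.] ang 87.7
all [381. 141.] 889 ztop 0.087 rect c [749. -85.] size [75. 79.] ang 50.0
all [240. 186.] 2116 ztop 0.053 rect c [597. 166.] size [238. 198.] ang 82.9
all [ 63. 204.] 1291 ztop 0.082 rect c [598. 583.] size [ 32. 160.] ang 89.9
all [459. 185.] 585 ztop 0.032 rect c [ 665. -269.] size [39. 76.] ang 71.7

[... 1622 characters left out ...]
 199.] ang 83.0
all [359. 227.] 1550 ztop 0.045 rect c [570. 164.] size [122. 106.] ang 5.0
all [231. 279.] 778 ztop 0.06 rect c [ 448. -165.] size [57. 57.] ang 72.6
all [274. 294.] 960 ztop 0.113 rect c [ 567. -152.] size [26. 25.] ang 43.0
all [364. 319.] 1683 ztop 0.084 rect c [747. -88.] size [79. 75.] ang 57.2
all [197. 326.] 1335 ztop 0.121 rect c [ 516. -310.] size [46. 18.] ang 66.1
all [159. 362.] 588 ztop 0.081 rect c [ 507. -398.] size [27. 36.] ang 63.7
all [272. 369.] 746 ztop 0.028 rect c [ 666. -271.] size [39. 76.] ang 72.0
all [ 54. 414.] 6633 ztop 0.13 rect c [ 504. -556.] size [ 68. 273.] ang 89.1
all [292. 474.] 348 ztop 0.037 rect c [ 818. -390.] size [55. 24.] ang 37.6
```

The heights settle it. The clipper at (487,252) tops out at 0.122 m with a 54×39 mm body, so it is the larger one. The other is 0.08 m tall. Next I'll write a conversion helper and confirm with an enlarged crop.

```bash
cat >> h.py <<'E'
def go(xyz,yaw):
    """shift (cm, tool axes) and turn for a world target from the measured pose"""
    o=ctrl.get_obs(); M=R.from_euler('xyz',o['eef_rot']); d=M.inv().apply(np.array(xyz)-o['ee_pos'])*100
    cy=np.arctan2(*M.as_matrix()[[1,0],0]); t=-(yaw-cy); t=(t+np.pi)%(2*np.pi)-np.pi
    print('pose',np.round(o['ee_pos'],4),'yaw',round(cy,3),'-> shift',np.round(d,2),'turn',round(t,3))
E
python3 - <<'E'
from h import *
d=np.load('scene0.npz'); save(d,'crop0.png',(110,260,310,410),4)
go((.5695,.1655,.224),1.669)
E
```

```text
pose [0.2464 0.4915 0.224 ] yaw 1.106 -> shift [-1.466e+01  1.000e-02 -4.349e+01] turn -0.563
```

View pics/crop0.png

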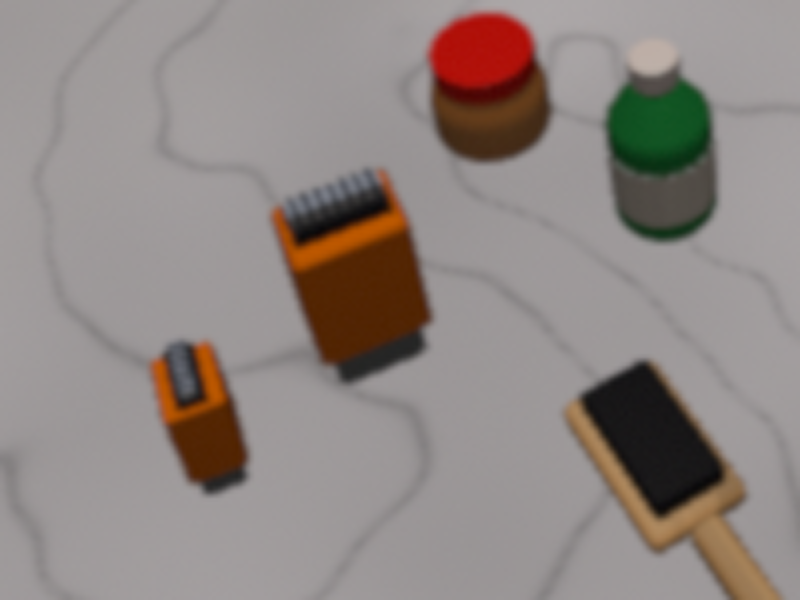

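The crop confirms it: the large clipper stands on its grey foot at (350,270), and the small look-alike is at (200,415). Moving above the base socket.

Emit:
{"api": "jog_arm", "payload": {
  "targets": [
    [0,[-14.7,0,-43.5],-0.563],
    [0,[-14.7,0,-43.5],-0.563],
    [0,[-14.7,0,-43.5],-0.563],
    [0,[-14.7,0,-43.5],-0.563],
    [0,[-14.7,0,-43.5],-0.563],
    [0,[-14.7,0,-43.5],-0.563],
    [0,[-14.7,0,-43.5],-0.563],
    [0,[-14.7,0,-43.5],-0.563],
    [0,[-14.7,0,-43.5],-0.563],
    [0,[-14.7,0,-43.5],-0.563]
  ],
  "grip_force": 10
}}

```text
time_s: 1.1
ee_pos: [0.5712, 0.1623, 0.2239]
eef_rot: [-1.57, 0.0, 1.667]
force: [-0.5, -0.1, -0.1]
grip_width: 0.0177
```

Emit:
{"api": "jog_arm", "payload": {
  "targets": [
    [0,[0,0,0],0],
    [0,[0,0,0],0],
    [0,[0,0,0],0]
  ]
}}

```text
time_s: 1.4
ee_pos: [0.5689, 0.166, 0.2243]
eef_rot: [-1.57, -0.0, 1.67]
force: [-0.4, -0.3, -0.2]
grip_width: 0.0007
```

```bash
cat >> h.py <<'E'
def rects(c):
    W=cloud(c); hsv=cv2.cvtColor(c['img'],cv2.COLOR_RGB2HSV).astype(int); h,s,v=hsv[...,0],hsv[...,1],hsv[...,2]
    for name,m in dict(blue=(h>100)&(h<125)&(s>120)&(v>60)&(abs(W[...,2]-.045)<.008),inner=(h>100)&(h<125)&(s>120)&(W[...,2]<.03)&(W[...,2]>.003),wall=(v<75)&(s<70)&(abs(W[...,2]-.05)<.006)).items():
        k,l,st,ce=cv2.connectedComponentsWithStats(m.astype(np.uint8))
        for i in range(1,k):
            if st[i,4]<300: continue
            p=W[l==i]; r=cv2.minAreaRect((p[:,:2]*1000).astype(np.float32))
            print(name,np.round(ce[i]),st[i,4],'z',round(np.median(p[:,2]),4),'c',np.round(r[0],1),'size',np.round(r[1],1),'ang',round(r[2],2))
E
python3 - <<'E'
from h import *
o=ctrl.get_obs(); print(o['time_s'],o['grip_width'],o['qpos'])
c=cam('wrist'); save(c,'w1.png'); rects(c); rects(cam('top'))
go((.5695,.1655,.05),1.669)
E
```

```text
1.4 0.0007206573732316705 [ 2.22137892e-01  3.95668407e-01  1.39299012e+00  1.38127744e-04
  1.35337766e+00 -1.44779681e+00]
blue [323. 216.] 10746 z 0.0445 c [570.6 166.5] size [119.7  99.3] ang 5.82
blue [324. 228.] 1314 z 0.0436 c [570.8 166.5] size [42.1 56.9] ang 5.59
blue [633. 230.] 512 z 0.0438 c [549.7 424.9] size [42.8 10.4] ang 10.5
inner [617. 215.] 1074 z 0.0182 c [541.5 428.5] size [19.3 53.9] ang 80.56
inner [323. 223.] 1915 z 0.0107 c [572.7 166.3] size [30.4 47.2] ang 6.06
wall [445. 276.] 1562 z 0.0491 c [591.4 276.4] size [ 17.5 157.6] ang 82.89
wall [214. 332.] 1737 z 0.0491 c [677.2  89.4] size [103.2  17.2] ang 82.98
inner [518. 121.] 595 z 0.0119 c [ 827.1 -419.6] size [124.7  82.4] ang 89.08
pose [0.5689 0.1662 0.2246] yaw 1.67 -> shift [-0.07 17.46 -0.05] turn 0.001
```

View pics/w1.png

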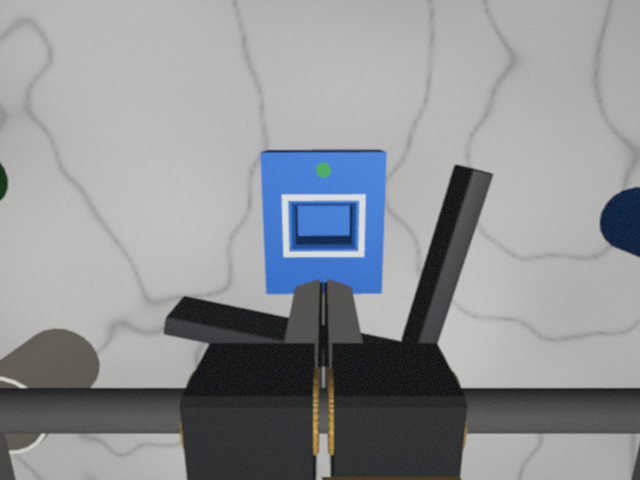

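The wrist view shows the base with its socket at (323,225), the lamp at (323,170), and the walls behind at (445,276) and (215,332). I'll insert the closed fingers into the socket, then open them inside it to clamp from within.

Emit:
{"api": "jog_arm", "payload": {
  "targets": [
    [0,[0,5,-0.18],0],
    [0,[0,10,-0.18],0],
    [0,[0,13,-0.18],0],
    [0,[0,15,-0.18],0],
    [0,[0,16,-0.18],0],
    [0,[0,17,-0.18],0],
    [0,[0,18,-0.18],0],
    [0,[0,18.5,-0.18],0],
    [0,[0,18.5,-0.18],0]
  ]
}}

```text
time_s: 2.4
ee_pos: [0.5712, 0.1655, 0.0392]
eef_rot: [-1.57, 0.0, 1.669]
force: [0.2, 0.2, 0.1]
grip_width: 0.0005
```

Emit:
{"api": "jog_arm", "payload": {
  "targets": [
    [1.5,[0,0,0],0],
    [2,[0,0,0],0],
    [2.4,[0,0,0],0],
    [2.4,[0,0,0],0]
  ]
}}

```text
time_s: 2.8
ee_pos: [0.5715, 0.1658, 0.0399]
eef_rot: [-1.572, -0.001, 1.669]
force: [-0.2, 3.4, 2.7]
grip_width: 0.0229
```

Emit:
{"api": "jog_arm", "payload": {
  "targets": [
    [2.4,[0.2,0,-0.3],0.06],
    [2.4,[0.5,0,-0.8],0.12],
    [2.4,[1,0,-1.5],0.18],
    [2.4,[1.6,0,-2.2],0.223],
    [2.4,[2.2,0,-3],0.223],
    [2.4,[2.8,0,-3.8],0.223],
    [2.4,[3.3,0,-4.6],0.223],
    [2.4,[3.8,0,-5.4],0.223],
    [2.4,[3.8,0,-5.4],0.223]
  ]
}}

```text
time_s: 3.7
ee_pos: [0.622, 0.2088, 0.0399]
eef_rot: [-1.572, -0.0, 1.446]
force: [2.5, 1.9, 2.8]
grip_width: 0.0226
```

Run:
```python
from h import *
c=cam('wrist'); rects(c); t=cam('top'); rects(t); rects(cam('scene')); save(t,'t2.png',(160,130,340,265),4)
print(ctrl.get_obs()['force'],ctrl.get_obs()['ee_pos'])
```

```text
blue [323. 233.] 29117 z 0.0445 c [596.2 211.5] size [100.4  70. ] ang 83.18
blue [324. 286.] 2292 z 0.044 c [612.4 209.5] size [57.8 25.6] ang 82.54
blue [322. 359.] 1169 z 0.0427 c [640.  205.9] size [25.8  6.9] ang 80.63
blue [322. 384.] 472 z 0.0444 c [649.9 204.7] size [28.2  4.4] ang 82.58
blue [322. 441.] 1278 z 0.0444 c [679.  201.1] size [40.8 11.7] ang 82.53
inner [323. 165.] 1075 z 0.0196 c [562.2 219.5] size [104.3   1.8] ang 82.23
inner [453. 251.] 336 z 0.0275 c [608.  266.1] size [ 1.1 77.3] ang 82.81
inner [323. 311.] 3191 z 0.0109 c [625.7 208.1] size [26.3 26.2] ang 84.33
wall [479. 165.] 2785 z 0.0477 c [575.2 271. ] size [  2.8 124.8] ang 82.84
wall [ 62. 464.] 2417 z 0.0488 c [674.1  87.8] size [49.9 12.2] ang 82.64
wall [323. 457.] 1125 z 0.0474 c [684.  200.6] size [41.7  4.4] ang 82.72
inner [518. 121.] 611 z 0.012 c [ 827.2 -419.2] size [ 83.4 124.5] ang 0.03
blue [388. 228.] 722 z 0.0432 c [625.2 209. ] size [113.9 126. ] ang 80.64
inner [298. 467.] 501 z 0.0108 c [ 811.  -370.6] size [92.  45.2] ang 37.23
wall [398. 239.] 593 z 0.0481 c [683.9 165.9] size [ 92.8 256.6] ang 13.56
[4.82165638 3.02458091 1.49768305] [0.62191068 0.20872377 0.03993133]
```

View pics/t2.png

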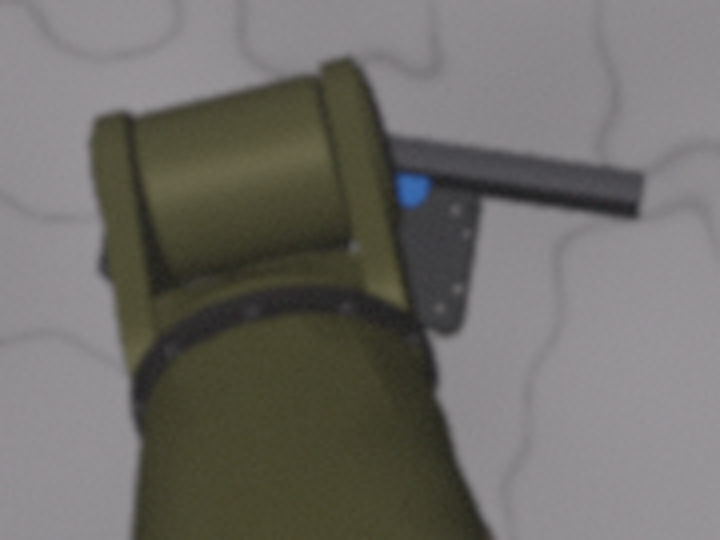

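The top view is blocked by the arm, but the wrist data put the base at about -7°, matching the corner, with gaps of about 5 mm. The tool axes are now aligned with the corner's: +x goes towards the side wall and -z towards the back wall. I'll press gently.

Emit:
{"api": "jog_arm", "payload": {
  "targets": [
    [2.4,[0,0,-0.2],0],
    [2.4,[0,0,-0.4],0],
    [2.4,[0,0,-0.6],0],
    [2.4,[0,0,-0.7],0]
  ]
}}

```text
time_s: 4.25
ee_pos: [0.6266, 0.208, 0.0394]
eef_rot: [-1.567, 0.0, 1.446]
force: [-12.4, 3.2, 8.1]
grip_width: 0.0229
```

Emit:
{"api": "jog_arm", "payload": {
  "targets": [
    [2.4,[0.2,0,0],0],
    [2.4,[0.4,0,0],0],
    [2.4,[0.6,0,0],0],
    [2.4,[0.6,0,0],0]
  ]
}}

```text
time_s: 4.65
ee_pos: [0.6276, 0.2114, 0.0394]
eef_rot: [-1.567, 0.004, 1.446]
force: [-12.0, -13.9, 9.8]
grip_width: 0.0223
```

Emit:
{"api": "jog_arm", "payload": {
  "targets": [
    [2.4,[0.1,0,-0.1],0],
    [2.4,[0.2,0,-0.2],0],
    [2.4,[0.2,0,-0.3],0],
    [2.4,[0.2,0,-0.3],0]
  ]
}}

```text
time_s: 5.05
ee_pos: [0.6305, 0.2125, 0.0389]
eef_rot: [-1.566, 0.005, 1.445]
force: [-14.0, -17.3, 9.4]
grip_width: 0.0229
```

Run:
```python
from h import *
c=cam('wrist'); rects(c); save(c,'w3.png')
o=ctrl.get_obs();print(o['force'],o['ee_pos'])
```

```text
blue [326. 222.] 31346 z 0.0444 c [601.7 216.7] size [101.3  75.8] ang 82.24
blue [323. 278.] 2875 z 0.0439 c [618.6 213.7] size [57.6 32.3] ang 81.89
blue [323. 348.] 1100 z 0.0428 c [641.3 210.4] size [24.1 10.6] ang 86.83
blue [322. 379.] 1169 z 0.0444 c [654.6 208.9] size [28.1  9.5] ang 82.73
blue [325. 436.] 446 z 0.0443 c [682.9 205.4] size [38.5  4.7] ang 83.12
inner [332. 152.] 533 z 0.021 c [564.7 222.9] size [97.5  0.5] ang 82.04
inner [322. 293.] 4176 z 0.0108 c [626.6 212.3] size [47.4 29.1] ang 81.73
wall [467. 161.] 2475 z 0.048 c [582.5 269.9] size [  2.6 123.8] ang 82.71
wall [ 62. 457.] 3994 z 0.049 c [677.5  92.6] size [50.7 18.4] ang 81.99
wall [323. 445.] 1092 z 0.0478 c [686.9 205. ] size [39.2  8.3] ang 81.73
wall [321. 471.] 814 z 0.0494 c [694.4 204.2] size [42.7 12.9] ang 83.72
[-13.23389524 -16.64126263   9.93439362] [0.63048701 0.21246871 0.03887976]
```

View pics/w3.png

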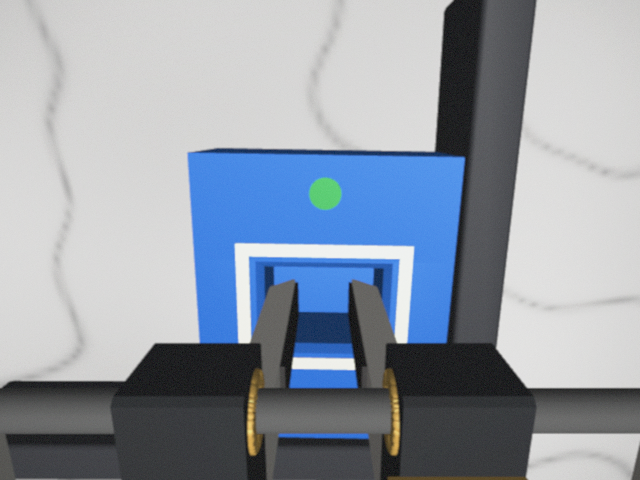

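The wrist view shows the base against the side wall (right edge at 463 px, touching) and up to the back wall. The force is about 15 N towards each wall. I'll close the fingers to release, rise straight up, and measure unobstructed.

Emit:
{"api": "jog_arm", "payload": {
  "targets": [
    [1,[0,0,0],0],
    [0.8,[0,0,0],0],
    [0.8,[0,0,0],0],
    [0.8,[0,-2,0],0],
    [0.8,[0,-5,0],0],
    [0.8,[0,-10,0],0],
    [0.8,[0,-15,0],0],
    [0.8,[0,-19,0],0],
    [0.8,[0,-19,0],0]
  ]
}}

```text
time_s: 6.0
ee_pos: [0.6338, 0.216, 0.2364]
eef_rot: [-1.581, -0.004, 1.446]
force: [0.4, 0.1, 0.0]
grip_width: 0.008
```

Run:
```python
from h import *
c=cam('wrist'); rects(c); rects(cam('scene')); save(c,'w4.png')
o=ctrl.get_obs();print(o['time_s'],o['force'],o['ee_pos'])
go((.515,-.309,.224),-.42)
```

```text
blue [575.  75.] 717 z 0.0452 c [545.8 429.5] size [55.3 19.6] ang 1.38
blue [318. 203.] 11325 z 0.0444 c [624.5 212.2] size [103.6 121.9] ang 82.61
blue [318. 208.] 1234 z 0.0435 c [623.9 213. ] size [56.7 42.2] ang 81.8
inner [556.  79.] 885 z 0.0197 c [544.8 429.1] size [19.4 54.6] ang 88.35
inner [317. 205.] 1866 z 0.0107 c [625.4 212.5] size [47.3 31. ] ang 82.14
wall [241. 268.] 3706 z 0.0491 c [653.7 195.5] size [148.5 291. ] ang 32.07
blue [387. 223.] 894 z 0.0433 c [621.7 211.8] size [110.7 131.3] ang 81.96
inner [298. 467.] 497 z 0.0107 c [ 810.8 -370.5] size [92.3 45.6] ang 37.01
wall [394. 232.] 700 z 0.0483 c [657.4 196.9] size [155.1 301.3] ang 31.66
6.1 [ 0.02420554 -0.99244489 -0.31203166] [0.63236657 0.21546695 0.22992777]
pose [0.6324 0.2155 0.2299] yaw 1.446 -> shift [-53.5    0.54   5.13] turn 1.866
```

View pics/w4.png

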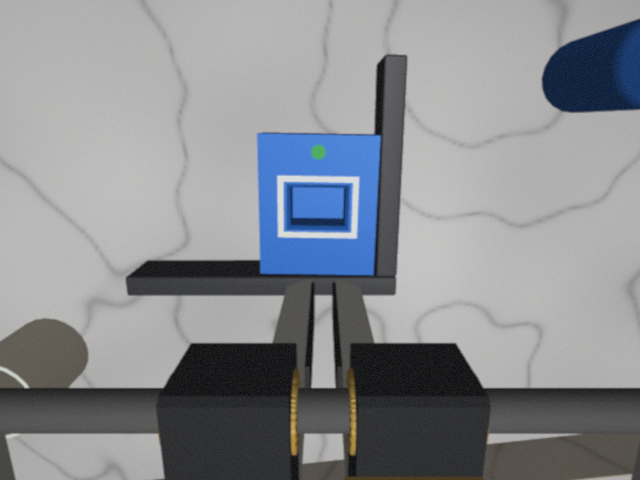

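The base sits flush against both walls in the picture, with its centre at (0.624, 0.2125) against an expected (0.625, 0.213). Next I move above the large clipper.

Emit:
{"api": "jog_arm", "payload": {
  "targets": [
    [9.4,[-53.5,0.5,5.1],1.866],
    [9.4,[-53.5,0.5,5.1],1.866],
    [9.4,[-53.5,0.5,5.1],1.866],
    [9.4,[-53.5,0.5,5.1],1.866],
    [9.4,[-53.5,0.5,5.1],1.866],
    [9.4,[-53.5,0.5,5.1],1.866],
    [9.4,[-53.5,0.5,5.1],1.866],
    [9.4,[-53.5,0.5,5.1],1.866],
    [9.4,[-53.5,0.5,5.1],1.866],
    [9.4,[-53.5,0.5,5.1],1.866]
  ]
}}

```text
time_s: 7.1
ee_pos: [0.522, -0.2743, 0.223]
eef_rot: [-1.57, 0.002, -0.06]
force: [0.5, 0.4, 0.5]
grip_width: 0.0844
```

Run:
```python
from h import *
go((.515,-.309,.224),-.42)
```

```text
pose [ 0.522  -0.2743  0.223 ] yaw -0.06 -> shift [-0.49 -0.1  -3.51] turn 0.36
```

Emit:
{"api": "jog_arm", "payload": {
  "targets": [
    [9.4,[-0.5,0,-3.4],0.15],
    [9.4,[-0.5,0,-3.4],0.3],
    [9.4,[-0.5,0,-3.4],0.36],
    [9.4,[-0.5,0,-3.4],0.36],
    [9.4,[-0.5,0,-3.4],0.36]
  ]
}}

```text
time_s: 7.6
ee_pos: [0.5162, -0.3061, 0.2236]
eef_rot: [-1.57, 0.002, -0.412]
force: [-1.2, -1.2, 0.7]
grip_width: 0.0938
```

```bash
cat >> h.py <<'E'
def orange(c,s):
    W=cloud(c); hsv=cv2.cvtColor(c['img'],cv2.COLOR_RGB2HSV).astype(int); h,sa,v=hsv[...,0],hsv[...,1],hsv[...,2]
    m=(h>4)&(h<18)&(sa>150)&(W[...,2]>.098+s)&(W[...,2]<.112+s)
    k,l,st,ce=cv2.connectedComponentsWithStats(cv2.morphologyEx(m.astype(np.uint8),cv2.MORPH_CLOSE,np.ones((5,5))))
    for i in range(1,k):
        if st[i,4]<150: continue
        p=W[(l==i)&m]; r=cv2.minAreaRect((p[:,:2]*1000).astype(np.float32))
        print('orange',np.round(ce[i]),st[i,4],'z',round(np.median(p[:,2]),4),'c',np.round(r[0],1),'size',np.round(r[1],1),'ang',round(r[2],2))
E
python3 - <<'E'
from h import *
c=cam('wrist'); orange(c,0); save(c,'w5.png'); t=cam('top'); orange(t,0); rects(t)
go((.515,-.309,.085),-.42); print(ctrl.get_obs()['time_s'])
E
```

```text
orange [323. 237.] 2529 z 0.1052 c [ 514.8 -306.9] size [54.5 40.2] ang 65.95
orange [486. 252.] 312 z 0.1056 c [ 512.9 -306.3] size [54.5 39.5] ang 65.88
blue [237. 197.] 1774 z 0.045 c [623.5 213.2] size [102.2 122.6] ang 82.37
inner [518. 121.] 669 z 0.0119 c [ 826.9 -419.5] size [124.9  82.1] ang 89.57
inner [237. 198.] 300 z 0.0116 c [625.6 214. ] size [45.  29.7] ang 81.9
pose [ 0.5164 -0.3061  0.2242] yaw -0.412 -> shift [ 0.   13.92 -0.33] turn 0.008
7.7
```

View pics/w5.png

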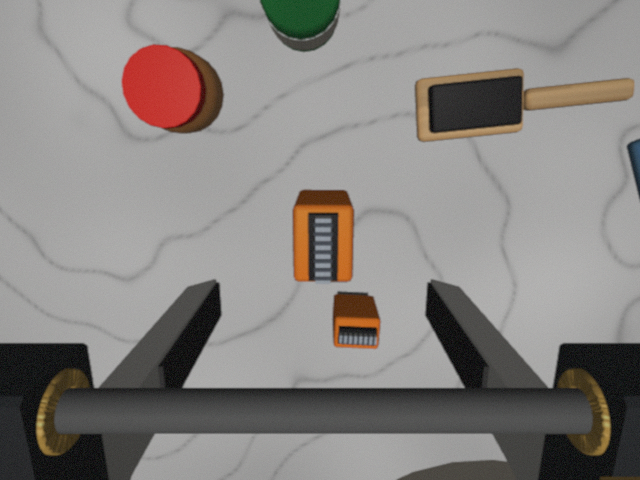

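The large clipper is centred at (323,237) between the open jaws, with the small one below it at (357,320). I measure the clipper's yaw as -24.05° and its centre as (0.515, -0.3075). Descending and gripping.

Emit:
{"api": "jog_arm", "payload": {
  "targets": [
    [9.4,[0,4,-0.17],0.008],
    [9.4,[0,8,-0.17],0.008],
    [9.4,[0,11,-0.17],0.008],
    [9.4,[0,13,-0.17],0.008],
    [9.4,[0,13.9,-0.17],0.008],
    [9.4,[0,13.9,-0.17],0.008],
    [9.4,[0,13.9,-0.17],0.008]
  ]
}}

```text
time_s: 8.4
ee_pos: [0.5162, -0.3082, 0.0869]
eef_rot: [-1.571, -0.001, -0.421]
force: [0.0, 0.3, -0.6]
grip_width: 0.094
```

Emit:
{"api": "jog_arm", "payload": {
  "targets": [
    [6,[0,0,0],0],
    [4,[0,0,0],0],
    [3.5,[0,0,0],0],
    [3.5,[0,0,0],0],
    [3.5,[0,0,0],0],
    [3.5,[0,0,0],0]
  ],
  "grip_force": 25
}}

```text
time_s: 9.0
ee_pos: [0.5157, -0.3079, 0.0858]
eef_rot: [-1.571, -0.0, -0.422]
force: [0.5, 0.6, 0.4]
grip_width: 0.0497
```

Emit:
{"api": "jog_arm", "payload": {
  "targets": [
    [3.5,[0,0,0],0],
    [3.5,[0,0,0],0],
    [3.5,[0,0,0],0]
  ]
}}

```text
time_s: 9.3
ee_pos: [0.5157, -0.308, 0.0858]
eef_rot: [-1.571, 0.0, -0.422]
force: [-0.0, -0.8, 0.2]
grip_width: 0.0419
```

Emit:
{"api": "jog_arm", "payload": {
  "targets": [
    [3.5,[0,-2,0],0],
    [3.5,[0,-5,0],0],
    [3.5,[0,-9,0],0],
    [3.5,[0,-12,0],0],
    [3.5,[0,-13,0],0],
    [3.5,[0,-13,0],0]
  ]
}}

```text
time_s: 9.9
ee_pos: [0.5158, -0.308, 0.2162]
eef_rot: [-1.571, -0.001, -0.422]
force: [-0.8, -0.8, -3.4]
grip_width: 0.0418
```

Run:
```python
from h import *
go((.6245,.213,.216),-.128)
o=ctrl.get_obs(); print(o['time_s'],o['grip_width'],o['force'])
```

```text
pose [ 0.5158 -0.308   0.2162] yaw -0.422 -> shift [-1.143e+01 -1.000e-02  5.198e+01] turn -0.294
9.9 0.04181526108139481 [-0.84141866 -0.83920862 -3.39237232]
```

The clipper is held at a 41.8 mm opening with about 3.4 N of weight. I'll carry it a bit higher so it clears the lotion bottle.

Emit:
{"api": "jog_arm", "payload": {
  "targets": [
    [3.5,[-0.2,-2,1],0],
    [3.5,[-0.7,-4,3],0],
    [3.5,[-1.5,-4,7],-0.05],
    [3.5,[-2.4,-4,11],-0.1],
    [3.5,[-3.3,-4,15],-0.15],
    [3.5,[-4.2,-4,19],-0.2],
    [3.5,[-5.1,-4,23],-0.25],
    [3.5,[-6,-4,27],-0.294],
    [3.5,[-6.8,-4,31],-0.294],
    [3.5,[-7.7,-4,35],-0.294]
  ]
}}

```text
time_s: 10.9
ee_pos: [0.5884, 0.0446, 0.2531]
eef_rot: [-1.571, 0.004, -0.128]
force: [-0.3, -0.6, -2.3]
grip_width: 0.0419
```

Run:
```python
from h import *
t=cam('top'); rects(t); rects(cam('wrist'))
go((.6245,.213,.256),-.128)
```

```text
blue [237. 197.] 1771 z 0.0449 c [623.7 213.1] size [102.4 122.4] ang 82.18
inner [518. 121.] 588 z 0.0122 c [ 827.  -419.1] size [ 82.5 123.7] ang 0.03
inner [237. 198.] 306 z 0.0113 c [624.7 214. ] size [45.1 31.2] ang 82.6
blue [346.  45.] 7663 z 0.0445 c [621.4 191.2] size [ 58.  120.6] ang 82.6
blue [345.  29.] 778 z 0.0437 c [622.3 203.3] size [37.1 41.8] ang 81.96
inner [341.  21.] 1700 z 0.0106 c [623.2 211.3] size [35.8 33.2] ang 81.62
wall [416. 110.] 753 z 0.0487 c [674.6 125.5] size [171.6   2.9] ang 82.6
wall [437.  53.] 430 z 0.0495 c [691.6 167. ] size [84.7  9.4] ang 83.18
wall [429. 172.] 394 z 0.0493 c [681.8  80.6] size [86.1  6.8] ang 82.56
pose [0.5886 0.0471 0.2528] yaw -0.124 -> shift [ 1.52 -0.32 16.91] turn 0.004
```

Emit:
{"api": "jog_arm", "payload": {
  "targets": [
    [3.5,[0.4,0,4],0.004],
    [3.5,[0.8,0,8],0.004],
    [3.5,[0.9,0,9.5],0.004],
    [3.5,[0.9,0,9.5],0.004],
    [3.5,[0.9,0,9.5],0.004]
  ]
}}

```text
time_s: 11.5
ee_pos: [0.6096, 0.135, 0.2545]
eef_rot: [-1.572, 0.002, -0.132]
force: [0.5, 0.8, -1.7]
grip_width: 0.0418
```

Run:
```python
from h import *
c=cam('wrist'); save(c,'w6.png'); rects(c); o=ctrl.get_obs(); s=o['ee_pos'][2]-.0858; orange(c,s)
go((.6245,.213,.256),-.131)
W=cloud(c); hsv=cv2.cvtColor(c['img'],cv2.COLOR_RGB2HSV); w=(hsv[...,1]<50)&(hsv[...,2]>190)&(abs(W[...,2]-.045)<.006)
p=W[w]; print('white',w.sum(),cv2.minAreaRect((p[:,:2]*1000).astype(np.float32)))
```

```text
blue [331. 118.] 11913 z 0.0445 c [623.7 213.1] size [102.3 121.6] ang 82.68
blue [331. 121.] 1201 z 0.0436 c [623.7 213.1] size [56.6 41.8] ang 81.89
inner [328. 123.] 2043 z 0.0105 c [623.3 213.1] size [47.3 33.1] ang 81.85
wall [367. 173.] 1784 z 0.049 c [655.7 199. ] size [143.8 291.9] ang 34.2
orange [323. 316.] 7952 z 0.2737 c [609.5 138.5] size [49.9 42.6] ang 81.68
pose [0.6097 0.1347 0.2549] yaw -0.133 -> shift [ 0.43 -0.12  7.96] turn -0.002
white 1508 ((605.895263671875, 208.7461700439453), (85.37216186523438, 86.94448852539062), 81.828857421875)
```

View pics/w6.png

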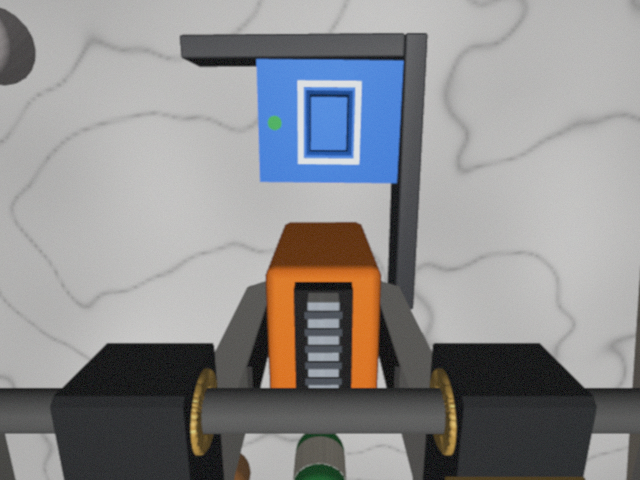

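The picture shows the clipper upright in the jaws (centre column 323) and the base flush against both walls, with the socket at (330,123). The wrist, top and wall-derived socket estimates agree within about 1.5 mm. Moving over the socket and lowering to just above it.

Emit:
{"api": "jog_arm", "payload": {
  "targets": [
    [3.5,[0.1,0,3],0],
    [3.5,[0.3,0,6],0],
    [3.5,[0.36,0,7.89],0],
    [3.5,[0.36,3,7.89],0],
    [3.5,[0.36,6,7.89],0],
    [3.5,[0.36,8.5,7.89],0],
    [3.5,[0.36,10,7.89],0],
    [3.5,[0.36,10.7,7.89],0],
    [3.5,[0.36,10.7,7.89],0],
    [3.5,[0.36,10.7,7.89],0]
  ]
}}

```text
time_s: 12.55
ee_pos: [0.6243, 0.2135, 0.1501]
eef_rot: [-1.57, -0.002, -0.132]
force: [0.2, 0.1, -1.8]
grip_width: 0.0417
```

Run:
```python
from h import *
go((.6237,.2124,.1028),-.131); o=ctrl.get_obs(); print(o['force'],o['moment'])
```

```text
pose [0.6243 0.2135 0.1501] yaw -0.132 -> shift [-0.06  4.73 -0.13] turn -0.001
[ 0.22061643  0.14950944 -1.77965331] [-0.09847527  0.06709784  0.02934205]
```

Emit:
{"api": "jog_arm", "payload": {
  "targets": [
    [3.5,[-0.04,1,-0.1],0],
    [3.5,[-0.04,1.6,-0.1],0],
    [3.5,[-0.04,2,-0.1],0],
    [3.5,[-0.04,2.3,-0.1],0],
    [3.5,[-0.04,2.6,-0.1],0],
    [3.5,[-0.04,2.8,-0.1],0],
    [3.5,[-0.04,3,-0.1],0],
    [3.5,[-0.04,3,-0.1],0]
  ]
}}

```text
time_s: 13.35
ee_pos: [0.6232, 0.2128, 0.1186]
eef_rot: [-1.571, 0.0, -0.132]
force: [-0.6, 0.1, -2.5]
grip_width: 0.0418
```

The foot is 12 mm into the hole without resistance. Continuing down to home.

Emit:
{"api": "jog_arm", "payload": {
  "targets": [
    [3.5,[0,0.3,0],0],
    [3.5,[0,0.6,0],0],
    [3.5,[0,0.9,0],0],
    [3.5,[0,1.2,0],0],
    [3.5,[0,1.4,0],0],
    [3.5,[0,1.5,0],0],
    [3.5,[0,1.6,0],0],
    [3.5,[0,1.6,0],0]
  ]
}}

```text
time_s: 14.15
ee_pos: [0.6233, 0.2128, 0.1029]
eef_rot: [-1.571, -0.0, -0.132]
force: [0.0, 0.2, -2.1]
grip_width: 0.0421
```

Emit:
{"api": "jog_arm", "payload": {
  "targets": [
    [3.5,[0,0.1,0],0],
    [3.5,[0,0.2,0],0],
    [3.5,[0,0.3,0],0],
    [3.5,[0,0.3,0],0]
  ]
}}

```text
time_s: 14.55
ee_pos: [0.6234, 0.2131, 0.1027]
eef_rot: [-1.57, -0.001, -0.132]
force: [-12.0, -1.7, 21.2]
grip_width: 0.0418
```

It seated: the descent stopped at TCP z = 0.1027 with 21 N up. Relaxing the press, opening and withdrawing.

Emit:
{"api": "jog_arm", "payload": {
  "targets": [
    [3.5,[0,-0.2,0],0],
    [3.5,[0,-0.2,0],0],
    [6,[0,-0.2,0],0],
    [7.5,[0,-0.2,0],0],
    [7.5,[0,-0.2,0],0],
    [7.5,[0,-0.2,0],0],
    [7.5,[0,-0.2,0],0]
  ]
}}

```text
time_s: 15.25
ee_pos: [0.6233, 0.2127, 0.1017]
eef_rot: [-1.571, 0.0, -0.132]
force: [-0.3, -0.2, 1.0]
grip_width: 0.0744
```

Emit:
{"api": "jog_arm", "payload": {
  "targets": [
    [7.5,[0,-2,0],0],
    [7.5,[0,-5,0],0],
    [7.5,[0,-9,0],0],
    [7.5,[0,-13,0],0],
    [7.5,[0,-13,-5],0],
    [7.5,[0,-13,-10],0],
    [7.5,[0,-13,-14],0],
    [7.5,[0,-13,-14],0],
    [7.5,[0,-13,-14],0]
  ]
}}

```text
time_s: 16.15
ee_pos: [0.6049, 0.0735, 0.232]
eef_rot: [-1.571, -0.0, -0.133]
force: [0.1, 1.0, -0.7]
grip_width: 0.0752
```

Run:
```python
from h import *
o=ctrl.get_obs(); print(o['time_s'],o['grip_width'],o['ee_pos'],o['force'])
c=cam('wrist'); save(c,'w7.png'); t=cam('top'); s=cam('scene')
for x in (c,t,s): rects(x); orange(x,.017)
save(s,'s7.png',(290,130,470,265),4)
```

```text
16.15 0.07515154411175301 [0.60492135 0.07353288 0.23204984] [ 0.14730992  0.97502128 -0.66745912]
blue [327.  60.] 10582 z 0.0445 c [622.7 201.1] size [ 77.2 120.8] ang 82.29
wall [412. 124.] 5651 z 0.0494 c [683.3 133.3] size [192.8  18.1] ang 82.71
orange [323.  37.] 2577 z 0.1222 c [621.4 202. ] size [34.6 40.2] ang 82.41
blue [235. 199.] 1412 z 0.0448 c [623.3 213.6] size [101.2 121.9] ang 82.64
inner [518. 120.] 616 z 0.0121 c [ 827.  -419.4] size [ 82.7 123.6] ang 0.34
orange [234. 194.] 274 z 0.1226 c [619.9 210.4] size [52.1 39. ] ang 82.59
blue [388. 227.] 692 z 0.0434 c [624.4 208.9] size [110.3 124.9] ang 83.85
inner [298. 467.] 495 z 0.0106 c [ 810.8 -370.5] size [92.2 45.5] ang 37.19
wall [397. 241.] 543 z 0.0482 c [685.9 159.2] size [ 76.1 246. ] ang 8.82
orange [390. 200.] 171 z 0.121 c [623.3 209.7] size [58.9 42.3] ang 77.83
```

View pics/w7.png

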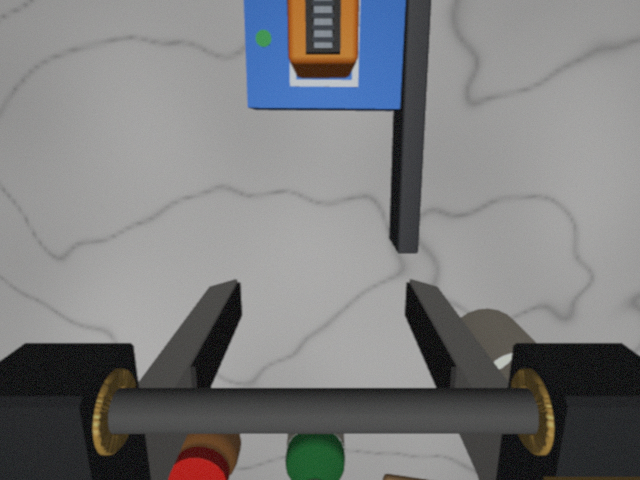

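View pics/s7.png

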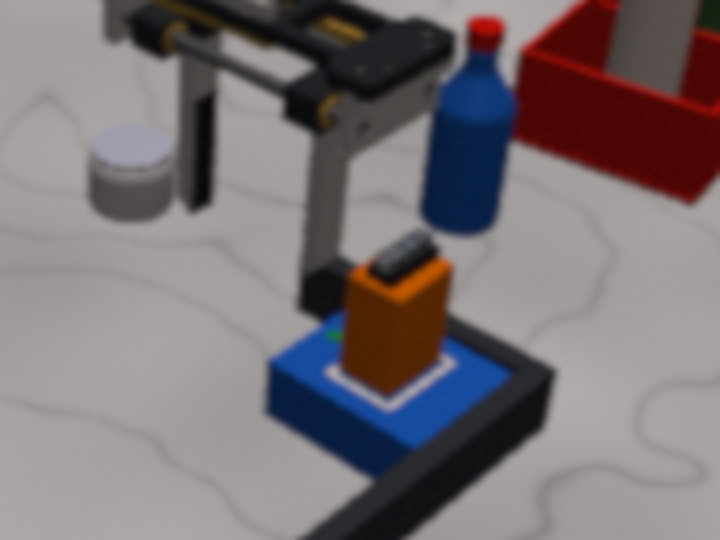

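The clipper stands on the base with no gap showing. The body's top rim is at z = 0.122, exactly the expected 0.017 + 0.105. Relative to the corner the base centre is about (-61, -50) mm, within limits. Handing in.

```bash
python3 -c "
from h import *
print(ctrl.hand_in())"
```

```text
the job is handed in; nothing more can be done
None
```

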